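Loosen the plaster mould press

TASK

The plaster mould is still clamped. Flip the direction lever on the ratchet spanner fully over to the loosen side, then swing the handle back and forth so that it unscrews the nut (anticlockwise from above) until you feel the nut's yellow pointer come up firmly against the red stop pin. Don't tighten the nut, don't force the pointer hard into the pin, leave the other things on the table alone, and let go at the end.

Things in the scene. Friction and masses are not known exactly. Their poses are not given: they have to be found in the camera images.
- head_top (a point): Centre of the top of the ratchet's round steel head (68 mm diameter, 24 mm high), on the upright axis about which handle, lever and nut turn; 136 mm above the table. x axis along the handle. The spanner stays on the nut of the mould press (blue base 200 x 160 mm, cream plaster mould 75 mm high, dark steel bridge, top at 91 mm), which is bolted down.
- handle_grip (a point): Middle of the red grip of the ratchet handle: a level round bar, 22 mm diameter, 105 mm long, from 92 to 197 mm from the turning axis; this point is on the bar's centre line, 130 mm from the axis, 125 mm above the table. x axis along the handle, outwards. Nothing of the press lies under the grip at this point.
- ratchet (a joint): Angle of the handle, rad, growing anticlockwise from above, from -0.65 to 0.65, where the handle meets two steel posts (12 mm diameter, 85 mm from the axis, top 135 mm up). The spanner alone drags with 0.35 N m and stays where left. Ratchet steps are 0.52 rad: the handle can move up to one step before it bites on the nut; then it takes 1.25 N m, about 10 N at the grip's middle.
- direction_lever (a joint): Angle of the lever on top of the ratchet head, rad, growing anticlockwise seen from above. 0 = fully over to tighten (drives the nut clockwise, clicks freely anticlockwise); 1.0 = fully over to loosen (drives anticlockwise, clicks freely clockwise); halfway drives neither way. No snap: it drags with about 2 N at the tab and stays put. At its end, about 9 N more begins to turn the whole spanner.
- lever_tab (a point): Upright orange tab of the direction lever, 14 mm radially x 10 mm across x 28 mm high, top 165 mm above the table; this point is in it, 38 mm from the turning axis, 155 mm up. x axis points away from the axis. A flat black arm, top 143 mm up, joins it to the axis. It stands across the head from the handle, at the lever's ends 0.5 rad either side of the handle's line continued.
- nut (a joint): Angle of the hex nut under the ratchet head, rad, 0 at the start, growing anticlockwise from above (loosening). It drags with 0.9 N m throughout and stays where it is left. At the red pin it turns no further and the force at the grip's middle climbs from about 10 N: past 13 N it is home, 25 N would overload the pin. Let go, the handle springs back some 0.05 rad.
- pointer: Yellow pointer bar fixed to the nut, 10 mm wide, reaching to 62 mm from the turning axis, top 104 mm above the table. Origin on the axis at table height; x axis along the pointer, outwards. It comes up against a fixed red pin (8 mm diameter, 52 mm from the axis, top 113 mm up) set somewhere between 0.85 and 1.25 rad of nut angle; where is not measured. The pin bears at most 40 N.
- figure: Brown clay figure, 100 mm high, 56 mm diameter; origin under its centre. A bystander.
- glaze_jar: Glaze jar, 85 mm high, 68 mm diameter; origin under its centre. A bystander.
- bowl: Biscuit-fired bowl, 120 mm diameter, 55 mm high; origin under its centre. A bystander.
- brush: Brush lying on the table. A bystander.
- stick: Wooden modelling stick 150 x 12 x 8 mm lying on the table. A bystander.
- spare_nut: Spare steel hex nut, 36 mm across flats, 16 mm high, on the table. A bystander.
- test_tile: Blue glazed test tile 60 x 90 x 12 mm, lying flat. A bystander.

How it is judged:
On the way, in this order (a step that is already met when the one before it is completed fails the run):
1. the direction lever is fully over to the loosen side, while the nut is still tight (value of joint direction_lever above 0.93 rad and value of joint nut below 0.1 rad), for 0.2 s.
2. the nut is turning loose: at least 0.2 rad anticlockwise (value of joint nut above 0.2 rad and value of joint direction_lever above 0.8 rad), for 0.1 s.
3. the pointer is pressed home against the stop pin, with at least 5 N (contact force between pointer and anything else above 5 N and value of joint nut above 0.8 rad), for 0.1 s.
At the end, for the whole second after the job is handed in: The nut has been turned anticlockwise until its pointer came home against the stop pin and rests against it (nut angle above 0.8 rad, more than 1 N between them), the direction lever is still on the loosen side (above 0.8 rad), nut and handle are at rest, and the robot touches nothing (value of joint each of nut, direction_lever above 0.8 rad and contact force between pointer and anything else above 1 N and velocity of joint nut between -0.05 and 0.05 rad/s and velocity of joint ratchet between -0.05 and 0.05 rad/s).
It fails at once if the nut is tightened by more than 0.1 rad (value of joint nut below -0.1 rad).
It fails at once if the pointer is pressed on the stop pin with more than 40 N (contact force between pointer and anything else above 40 N).
It fails at once if a bystander is moved by more than 30 mm (distance of any of figure, glaze_jar, bowl, brush, stick, spare_nut, test_tile from where it was at the start of the episode above 0.03 m).
It also fails if it takes over 61 s, if anything falls off the work surface, if the arm or the gripper's body presses on something with over 40 N, if the wrist force passes 120 N, or if a joint passes its speed limit or range.

ROBOT

A 6-joint arm with a two-finger parallel gripper is mounted at the origin on the work surface. World frame = base frame: x ahead of the robot, y to its left, z up, the work surface at z = 0. Lengths are in m, angles in rad, forces in N, time in s.
With the tool pointing down it reaches from about 0.375 to 0.925 m from the base axis. Payload 5.7 kg.
Tool frame: the origin (TCP) lies midway between the tips of the shut fingers; the grasp point (between the pads) lies 19 mm behind it; z points along the fingers, y is the line along which they close (so a half turn about z gives the same grasp; the last joint's range is limited). The gripper opens to 88 mm and grips with 3 to 60 N. Pads are 20 mm wide; open, the fingers measure 115 mm over their backs; the gripper's body (75 mm by 178 mm) begins 61 mm behind the grasp point.
Start: joints at [1.009, 0.359, 1.51, -0, 1.272, -0.115], TCP at [0.259, 0.541, 0.223] pointing down, gripper open.
Joint ranges: [-2.97, 2.97], [-1.01, 2.36], [0.21, 2.38], [-0.96, 4.11], [0.2, 2.71], [-2.98, 2.98]. Speed limits (rad/s): [2.39, 2.39, 3.14, 3.14, 3.14, 3.14].

INTERFACE

Orientations are given as a unit quaternion [x, y, z, w].
In Python, from bench import move_ptp, servo_line, goto_joints, move_gripper, sleep, inverse_kinematics, capture, PlanningError, close_job, spot_in, silhouettes, current_clock, current_joint_pos, current_qvel, current_joint_torque, current_position, current_orientation, current_force, current_torque, current_finger_gap, current_grip_force gives the robot as it stands. Calls block until the motion is done:
- move_ptp(position, orientation): joint-space move of the TCP to a pose.
- servo_line(position, orientation=None, rate=0.15, contact_N=None): straight line of the TCP; orientation=None keeps the orientation; rate is the mean speed in m/s. With contact_N (N) it stops when the force on the tool has changed by that much, and returns True; else False.
- goto_joints(angles): joint-space move.
- move_gripper(opening): finger opening in m; the grip force is fixed at half the most; returns when the fingers have stopped.
- sleep(seconds).
- inverse_kinematics(position, orientation): joint angles nearest the present ones, or None.
- capture(name): name is "scene" or "top"; returns a dict with "image" (384x512x3 uint8, blue, green, red), "range_z" (384x512 float32, m along the optical axis (not along the pixel's ray), 0 where there is no reading), "intrinsics" (3x3 intrinsics, pixels), "k1" (the pictures are not rectified: a ray, as slopes to the right and down, at radius r is drawn at 1 + k1 r^2 times it, then the intrinsics apply), "R" (3x3) and "t" (3): a world point X has camera coordinates R X + t. Camera axes: x right, y down, z forward; pixel columns grow to the right and rows downward; lengths in m; the calibration is good to about 2 mm. A picture is of the moment at which its call begins.
A pose or a line that the arm cannot do raises PlanningError and nothing moves.
- close_job(): hands the job in; it is judged then, once.
Trained networks look in the newest picture that a camera, given by its name, has taken for a name from the list of things; names that differ only in an ending like _2 or _b are one class to them, and where a whole thing is asked for, a point or a joint stands for the part that bears it (a point fixed in the world has none). Each returns a list of dicts, best first, with "conf" (0 to 1); they miss things now and then, are a little off and sometimes report something else, mostly with a low value. They report only what shows in the picture. A call takes as long as a camera call.
- spot_in(camera, query): "xy" ([column, row] in pixels, amid what is visible of it).
- silhouettes(camera, query): "region" (384x512 bool, what is visible of it) and "xy" ([column, row] in pixels, amid what is visible of it).
Readings, each from a call of its own:
- current_clock(): time.
- current_joint_pos(): joint angles.
- current_qvel(): joint speeds.
- current_joint_torque(): joint torques, N m.
- current_position(): TCP position.
- current_orientation(): TCP orientation.
- current_force(): force on the tool from outside, world axes, zero at the start.
- current_torque(): the same for the moment, N m.
- current_finger_gap(): finger opening in m.
- current_grip_force(): force on a finger pad.
Only numpy, scipy, OpenCV 4.12 (cv2) and the standard library are available. Lean on these libraries where they do the work, as an engineer would, in place of code of your own. Each camera call takes 0.05 s, during which the arm holds its last target. There are 200 camera calls.

## Working session

There is one attempt and no reset: what is moved stays moved. The work goes in short steps, each a Python script; the robot and the scene stay as the last script left them, time stands still between calls to the robot, and variables do not carry over. Pictures are saved under pics/ and viewed, at most 10 in all, crops included, and the job is handed in when it is done.

```bash
mkdir -p pics; ls; cat > h.py <<'E'
import numpy as np, cv2
from bench import *
def unproj(c,uv,z=None,h=None):
    K=np.array(c["intrinsics"]);R=np.array(c["R"]);t=np.array(c["t"])
    d=((uv[0]-K[0,2])/K[0,0],(uv[1]-K[1,2])/K[1,1])
    d=np.array(d);s=d.copy()
    for _ in range(20): s=d/(1+c["k1"]*(s@s))
    ray=R.T@np.array([s[0],s[1],1]);o=-R.T@t
    if h is not None: return o+ray*((h-o[2])/ray[2])
    if z is None: z=c["range_z"][int(round(uv[1])),int(round(uv[0]))]
    return o+ray*z
E
python3 - <<'E'
from h import *
for n in ("scene","top"):
    c=capture(n); cv2.imwrite(f"pics/{n}0.png",c["image"])
    print(n,c["intrinsics"][0][0],"cam",-np.array(c["R"]).T@c["t"])
    for q,h in (("head_top",.136),("handle_grip",.136),("lever_tab",.165),("pointer",.104)):
        for r in silhouettes(n,q)[:2]:
            m=r["region"];print(q,round(r["conf"],2),r["xy"],m.sum(),unproj(c,r["xy"]).round(3),unproj(c,r["xy"],h=h).round(3))
print(current_clock(),current_orientation())
E
```

```text
pics
scene 494.54600859608524 cam [ 1.27638807 -0.98800853  1.22071274]
head_top 0.97 [250.0, 177.0] 557 [0.578 0.054 0.132] [0.581 0.05  0.136]
handle_grip 0.79 [245.3, 181.8] 572 [0.557 0.055 0.099] [0.581 0.021 0.136]
lever_tab 0.52 [257.9, 167.6] 94 [0.583 0.095 0.146] [0.595 0.076 0.165]
pointer 0.69 [285.4, 251.5] 477 [ 0.796 -0.073  0.014] [ 0.832 -0.142  0.104]
top 371.13287561869276 cam [0.53263425 0.00985647 1.09821846]
lever_tab 0.53 [218.4, 203.8] 144 [0.591 0.096 0.14 ] [0.589 0.094 0.165]
0.5 [ 2.21536039e-01  9.75152182e-01 -7.37402558e-05 -2.59762577e-05]
```

```bash
python3 - <<'E'
import cv2
a=cv2.imread("pics/scene0.png");b=cv2.imread("pics/top0.png")
cv2.imwrite("pics/s1.png",cv2.resize(a[110:270,150:363],(800,600),interpolation=cv2.INTER_CUBIC))
cv2.imwrite("pics/t1.png",cv2.resize(b[130:310,130:370],(800,600),interpolation=cv2.INTER_CUBIC))
E
```

```text
(no output)
```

View pics/t1.png

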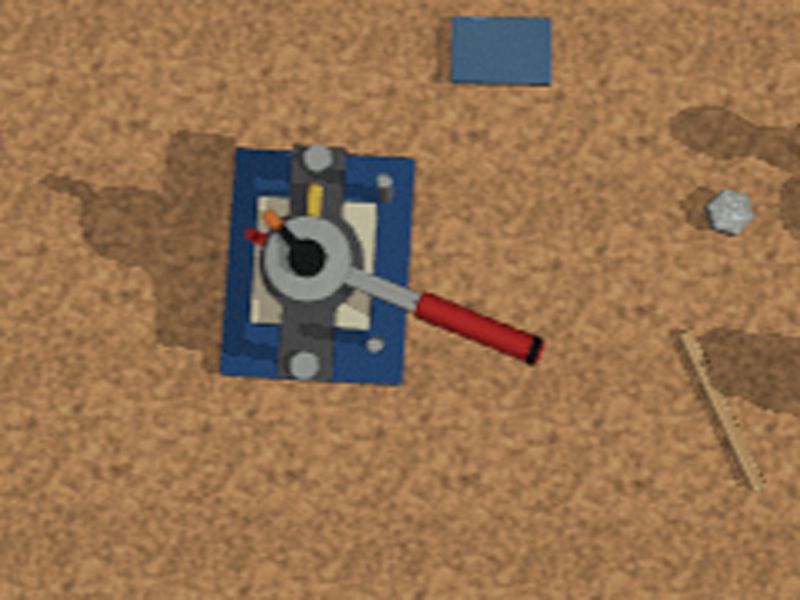

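View pics/s1.png

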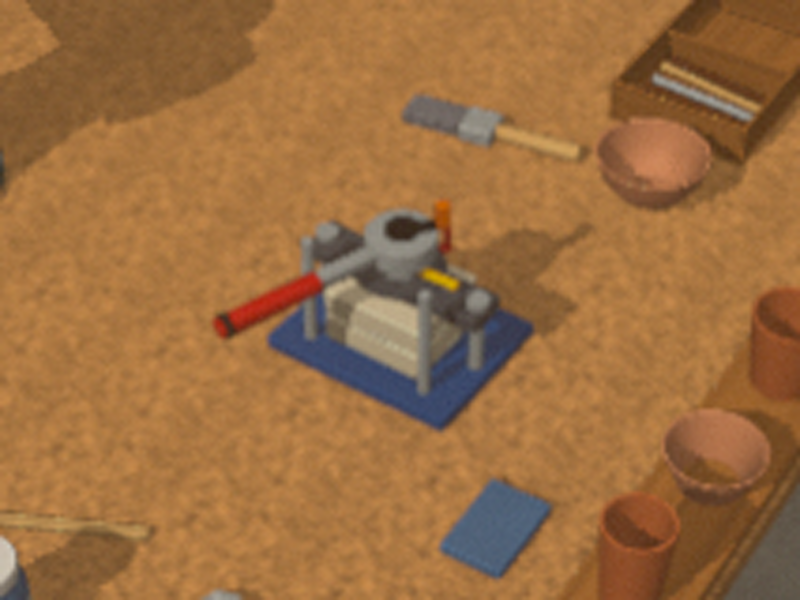

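View pics/top0.png

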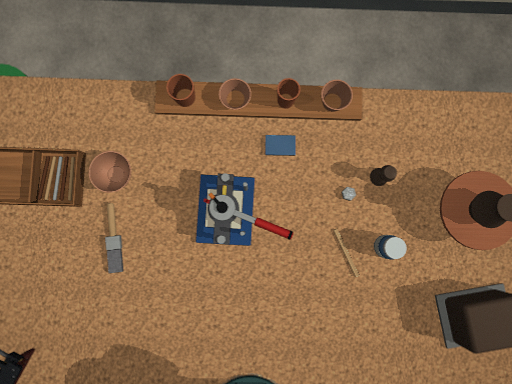

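The top view shows +x up and +y left. The head is at about pixel (222,207) and the handle points right and slightly down to (288,234). The orange tab is at (212,195), so it is on the tighten side. The yellow pointer is at (224,190), the red pin at (207,201), and the posts at (245,186) and (242,233). Next I fit these from depth and colour.

```bash
python3 - <<'E'
from h import *
c=capture("top"); img=c["image"].astype(int)
P={}
for v in range(150,260):
    for u in range(180,310):
        if c["range_z"][v,u]>0: P[u,v]=unproj(c,(u,v))
uv=np.array(list(P)); X=np.array(list(P.values())); 
col=img[uv[:,1],uv[:,0]]; b,g,r=col.T
for lo,hi in((.12,.15),):
    m=(X[:,2]>lo)&(X[:,2]<hi)&(np.hypot(X[:,0]-.583,X[:,1]-.08)<.06)
    pts=uv[m].astype(np.float32); (cu,r_)=cv2.minEnclosingCircle(pts); print("circ",cu,r_,unproj(c,cu,h=.136),X[m,2].mean())
gr=(abs(b-g)<25)&(abs(r-g)<25)&(g>100)&(np.hypot(uv[:,0]-222,uv[:,1]-207)<16)
hd=np.array(uv[gr]); (cu,r_)=cv2.minEnclosingCircle(cv2.convexHull(hd.astype(np.float32)));print("grey",cu,r_)
C=unproj(c,cu,h=.136); print(C)
red=(r>110)&(g<60)&(b<60)
hm=red&(uv[:,0]>240); H=np.array([unproj(c,p,h=.130) for p in uv[hm]])
d=H[:,:2]-C[:2]; print("grip r",np.hypot(*d.T).min(),np.hypot(*d.T).max(),"z",X[hm,2].max())
vx,vy,x0,y0=cv2.fitLine(H[:,:2].astype(np.float32),2,0,.01,.01).ravel()
s=np.sign(-vy);vx*=s;vy*=s
print("handle ang",np.arctan2(vy,vx),"offset of axis",(x0-C[0])*vy-(y0-C[1])*vx, "ang by mean",np.arctan2(*d.mean(0)[::-1]))
def rep(n,m,h):
    w=np.array([unproj(c,p,h=h) for p in uv[m]]);d=w.mean(0)-C;print(n,m.sum(),uv[m].mean(0),w.mean(0).round(4),"r",np.hypot(*d[:2]).round(4),"ang",np.arctan2(d[1],d[0]).round(3))
rep("tab",(r>180)&(g<140)&(g>70)&(b<70)&(uv[:,0]<222)&(uv[:,1]<204)&(uv[:,1]>190)&(r-g>70)&(uv[:,0]>205),.16)
rep("pin",red&(uv[:,0]<222),.108)
rep("pointer",(r>170)&(g>130)&(b<90)&(abs(uv[:,0]-224)<8)&(uv[:,1]<200),.104)
for pu in((245.5,184),(242.5,233.5)):
    w=unproj(c,pu,h=.135)-C;print("post",np.hypot(*w[:2]),np.arctan2(w[1],w[0]))
E
```

```text
circ (228.0, 209.5) 19.137758255004883 [0.57703672 0.07143498 0.136     ] 0.13688909975603025
grey (222.0, 207.0) 15.811488151550293
[0.58304346 0.08719942 0.136     ]
grip r 0.09287926119531556 0.19501711461176574 z 0.14000658466927862
handle ang -1.9395909 offset of axis -0.002214176919544786 ang by mean -1.9237755926955862
tab 9 [211.33333333 195.33333333] [0.6105 0.1134 0.16  ] r 0.038 ang 0.761
pin 14 [206.35714286 200.64285714] [0.6002 0.1318 0.108 ] r 0.0478 ang 1.203
pointer 57 [225.31578947 170.77192982] [0.6831 0.0846 0.104 ] r 0.1001 ang -0.026
post 0.08549913126700566 -0.759931211909651
post 0.08663971251694715 -2.449138948564812
```

```bash
cat >> h.py <<'E'
C=np.array([.583,.0872])
def Q(a): return [np.cos(a/2),np.sin(a/2),0,0]
def pos(r,th,z): return [C[0]+r*np.cos(th),C[1]+r*np.sin(th),z]
def ftan(th): f=np.array(current_force()); return f[1]*np.cos(th)-f[0]*np.sin(th)
E
python3 - <<'E'
from h import *
print("clock",current_clock())
for off in(0,np.pi,-np.pi):
    for r,th in((.038,.71),(.038,1.9),(.13,-2.3),(.13,-.95)):
        q=inverse_kinematics(pos(r,th,.15),Q(th+off)); print(off,th,None if q is None else np.round(q,2))
th=.73
q=[inverse_kinematics(pos(.038,th,.22),Q(th+o)) for o in(0,np.pi)]
off=0 if q[0] is not None and abs(q[0][5])<1.6 else np.pi
print("off",off)
move_gripper(.022)
move_ptp(pos(.038,th,.21),Q(th+off))
c=capture("scene");cv2.imwrite("pics/s2.png",cv2.resize(c["image"][110:230,180:340],(800,600),interpolation=cv2.INTER_CUBIC))
print(current_clock(),current_position(),current_force(),current_finger_gap())
E
```

```text
clock 0.55
0 0.71 [ 0.07  0.46  1.54 -0.    1.14  0.93]
0 1.9 [ 0.09  0.41  1.63 -0.    1.1  -0.23]
0 -2.3 [-0.16  0.3   1.82 -0.    1.03 -2.57]
0 -0.95 [-0.13  0.51  1.45 -0.    1.18  2.39]
3.141592653589793 0.71 [ 0.07  0.46  1.54 -0.    1.14 -2.21]
3.141592653589793 1.9 [ 0.09  0.41  1.63 -0.    1.1   2.91]
3.141592653589793 -2.3 [-0.16  0.3   1.82 -0.    1.03  0.57]
3.141592653589793 -0.95 [-0.13  0.51  1.45 -0.    1.18 -0.75]
-3.141592653589793 0.71 [ 0.07  0.46  1.54 -0.    1.14 -2.21]
-3.141592653589793 1.9 [ 0.09  0.41  1.63 -0.    1.1   2.91]
-3.141592653589793 -2.3 [-0.16  0.3   1.82 -0.    1.03  0.57]
-3.141592653589793 -0.95 [-0.13  0.51  1.45 -0.    1.18 -0.75]
off 0
3.7 [0.61103    0.11364262 0.21006468] [ 0.10613983 -0.10950164 -0.53112241] 0.021890526628665415
```

View pics/s2.png

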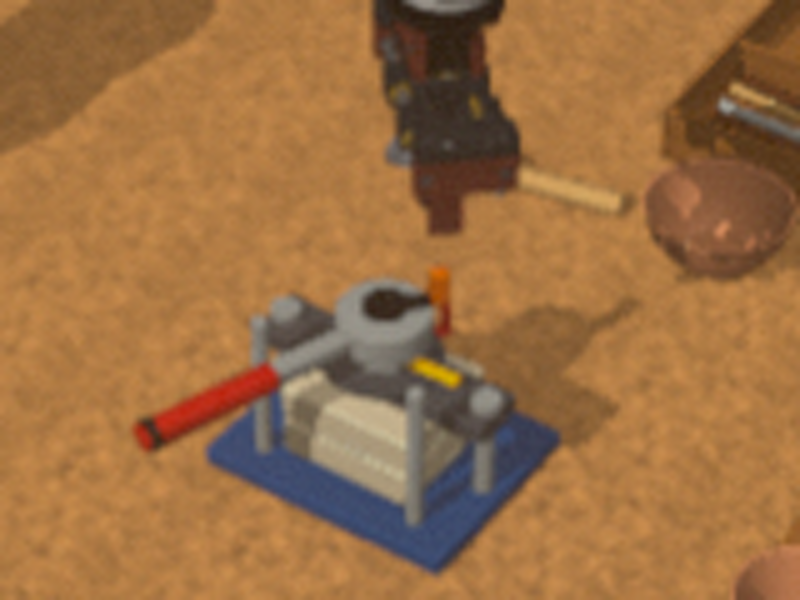

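The closed-in fingers, at about (445,230) in the crop, hang directly above the orange tab at (440,275). I'll lower them and swing the lever.

```bash
python3 - <<'E'
from h import *
th=.73
print("hit",servo_line(pos(.038,th,.150),rate=.06,contact_N=4),current_position(),current_clock())
if current_position()[2]<.153:
    L=[]
    while th<2.0:
        th+=.06 if th<1.5 else .02
        servo_line(pos(.038,th,.150),Q(th),rate=.04)
        f=ftan(th);L.append((round(th,2),round(f,1)))
        if abs(f)>6.5:break
    print(L,current_force(),current_clock())
    c=capture("top");cv2.imwrite("pics/t2.png",cv2.resize(c["image"][140:260,180:340],(800,600),interpolation=cv2.INTER_CUBIC))
E
```

```text
hit False [0.61171029 0.11252779 0.15047381] 4.85
[(0.79, np.float64(0.2)), (0.85, np.float64(-0.5)), (0.91, np.float64(-0.1)), (0.97, np.float64(-2.8)), (1.03, np.float64(-1.8)), (1.09, np.float64(-1.7)), (1.15, np.float64(-2.0)), (1.21, np.float64(-2.0)), (1.27, np.float64(-2.4)), (1.33, np.float64(-2.5)), (1.39, np.float64(-2.8)), (1.45, np.float64(-1.3)), (1.51, np.float64(-2.6)), (1.53, np.float64(-2.6)), (1.55, np.float64(-2.8)), (1.57, np.float64(-3.4)), (1.59, np.float64(-3.1)), (1.61, np.float64(-2.4)), (1.63, np.float64(-2.3)), (1.65, np.float64(-2.4)), (1.67, np.float64(-2.7)), (1.69, np.float64(-2.6)), (1.71, np.float64(-2.6)), (1.73, np.float64(-2.5)), (1.75, np.float64(-3.0)), (1.77, np.float64(-2.7)), (1.79, np.float64(-2.1)), (1.81, np.float64(-2.7)), (1.83, np.float64(-2.8)), (1.85, np.float64(-3.1)), (1.87, np.float64(-5.2)), (1.89, np.float64(-6.9))] [ 6.33068708  2.80598132 -2.16933261] 12.85
```

```bash
python3 - <<'E'
from h import *
sleep(.25)
servo_line(pos(.038,1.83,.150),Q(1.83),rate=.04)
servo_line(pos(.038,1.83,.21),rate=.15)
h=-1.93
move_ptp(pos(.13,h,.20),Q(h+np.pi)); move_gripper(.034)
c=capture("top");cv2.imwrite("pics/t3.png",cv2.resize(c["image"][140:260,180:340],(800,600),interpolation=cv2.INTER_CUBIC))
c=capture("scene");cv2.imwrite("pics/s3.png",cv2.resize(c["image"][110:230,180:340],(800,600),interpolation=cv2.INTER_CUBIC))
print(current_clock())
E
```

```text
15.1667
```

View pics/t3.png

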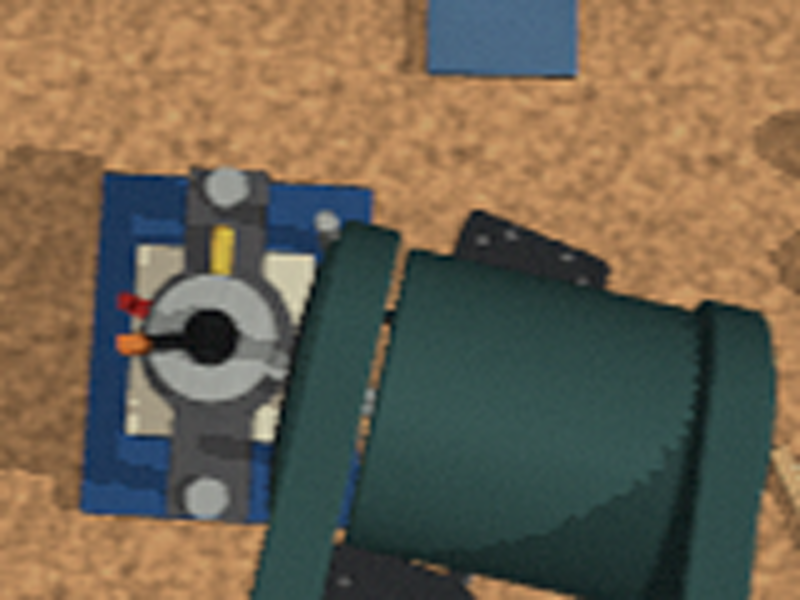

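View pics/s3.png

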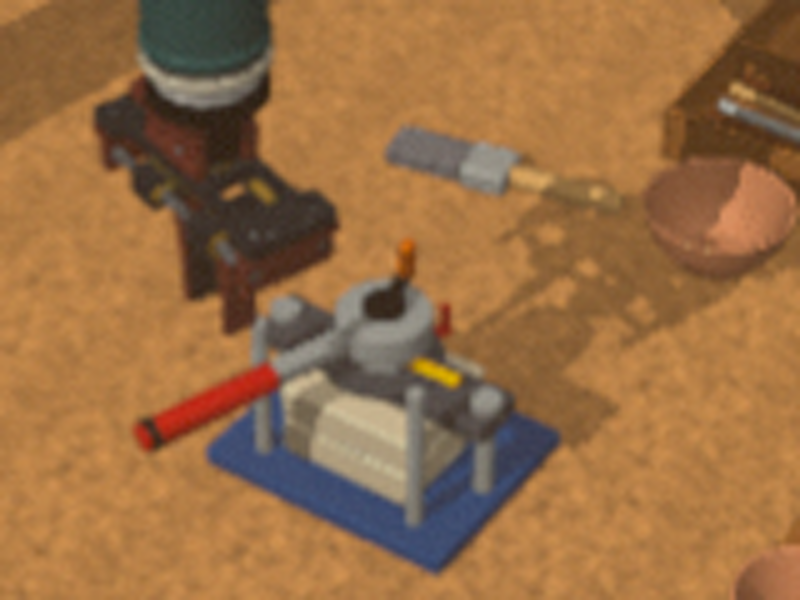

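The tab now stands at (132,344) in the crop, left of the head and across from the handle on the loosen side. The handle hasn't moved, and the open fingers straddle it from above. Next I run the first stroke.

```bash
cat >> h.py <<'E'
Z0=-1.605; ZT=.114
def at(a,rate=.08): servo_line(pos(.13,Z0+a,ZT),Q(Z0+a+np.pi),rate=rate)
def stroke(a,end,fine_from,lim=14.5,fs=.015):
    L=[];home=False
    while a<end-1e-6:
        a=min(end,a+(.05 if a<fine_from else fs)); at(a,.08 if a<fine_from else .03)
        f=-ftan(Z0+a);L.append((round(a,3),round(float(f),1)))
        if f>lim: home=True;break
    print(L,"stop" if home else "end",current_clock()); return a,home
E
python3 - <<'E'
from h import *
c=capture("scene")
a=-1.93-Z0
print("hit",servo_line(pos(.13,-1.93,ZT),rate=.08,contact_N=5),current_position(),current_finger_gap())
if current_position()[2]<.117:
    stroke(a,.62,.45)
    print(current_force())
E
```

```text
hit False [ 0.53780814 -0.0345909   0.11450411] 0.03409070563587475
[(-0.275, 0.6), (-0.225, -0.6), (-0.175, 0.1), (-0.125, 1.2), (-0.075, 0.2), (-0.025, 0.6), (0.025, 4.6), (0.075, 5.9), (0.125, 6.2), (0.175, 5.7), (0.225, 6.3), (0.275, 6.2), (0.325, 5.6), (0.375, 5.9), (0.425, 6.0), (0.475, 8.0), (0.49, 8.1), (0.505, 8.0), (0.52, 8.1), (0.535, 8.4), (0.55, 7.8), (0.565, 8.3), (0.58, 7.7), (0.595, 7.9), (0.61, 7.7), (0.62, 8.1)] end 23.0583
[-7.06938596 -4.06015888  2.65398915]
```

```bash
python3 - <<'E'
from h import *
c=capture("scene");cv2.imwrite("pics/s4.png",cv2.resize(c["image"][110:230,180:340],(800,600),interpolation=cv2.INTER_CUBIC))
E
```

```text
(no output)
```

View pics/s4.png

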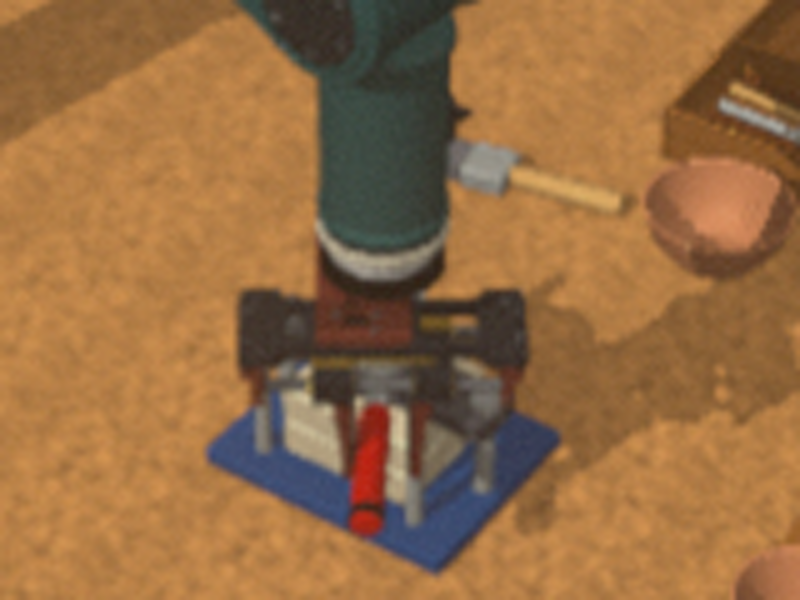

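The handle has swung over close to the front post, and the nut has turned by roughly 0.6 rad. Next I return the handle and run the careful second stroke.

```bash
python3 - <<'E'
from h import *
a=.62-.05; at(a); sleep(.1); b=-ftan(Z0+a); L=[]
while a>-.63:
    a=max(-.63,a-.1); at(a,.13); f=-ftan(Z0+a); L.append(round(float(f),1))
    if f<-16: break
print("bias",b,L,current_clock())
at(a+.045); sleep(.1); b=-ftan(Z0+a); print("bias2",b)
a,hm=stroke(a+.045,.62,-.3,lim=b+15,fs=.02)
sleep(.2);print(hm,a,-ftan(Z0+a),current_clock())
E
```

```text
bias -0.5809685365920062 [-0.4, 0.5, -0.2, -0.2, -0.8, -0.3, 0.4, -0.1, -0.8, -0.1, -0.4, 0.2] 26.4583
bias2 0.3471902255025157
[(-0.535, -0.1), (-0.485, 0.5), (-0.435, 5.2), (-0.385, 4.4), (-0.335, 5.7), (-0.285, 6.0), (-0.265, 7.5), (-0.245, 7.8), (-0.225, 8.4), (-0.205, 7.4), (-0.185, 8.2), (-0.165, 7.8), (-0.145, 8.1), (-0.125, 7.1), (-0.105, 6.9), (-0.085, 8.8), (-0.065, 8.5), (-0.045, 8.3), (-0.025, 7.6), (-0.005, 8.2), (0.015, 7.8), (0.035, 8.3), (0.055, 8.6), (0.075, 11.3), (0.095, 12.7), (0.115, 14.5), (0.135, 16.0)] stop 33.675
True 0.135 16.26186337706669 33.875
```

Force climbed from 8 N to 16 N, at about 1.1 rad of nut angle, so the pointer is home. Now I let go and check.

```bash
python3 - <<'E'
from h import *
a=.135
a-=.08; at(a,.04); print(-ftan(Z0+a)); sleep(.1)
servo_line(pos(.13,Z0+a,.21),rate=.12)
move_ptp([.45,.35,.3],Q(-1.5+np.pi))
c=capture("top");cv2.imwrite("pics/t5.png",cv2.resize(c["image"][140:260,180:340],(800,600),interpolation=cv2.INTER_CUBIC))
print(current_clock(),current_force())
E
```

```text
8.222504295331895
36.95 [0.50784773 0.4715465  0.36621099]
```

View pics/t5.png

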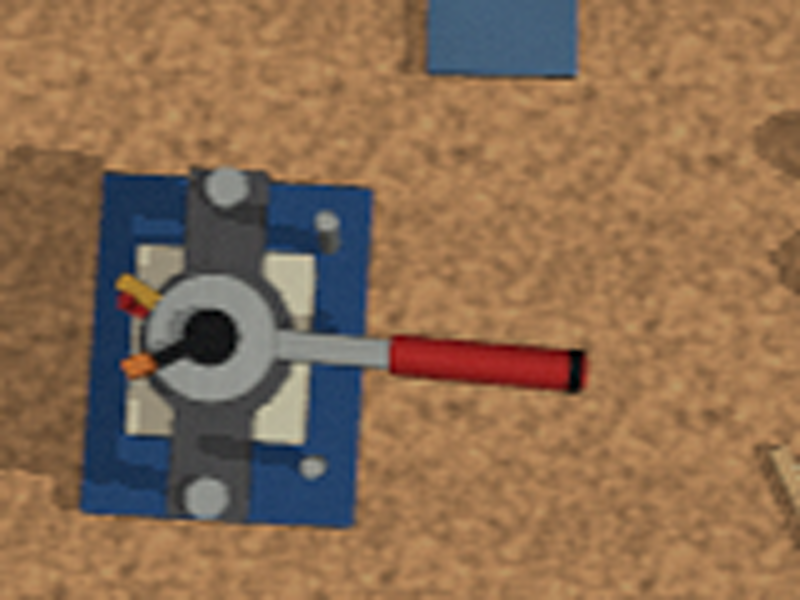

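The yellow pointer at (138,290) lies against the red pin at (130,303). The lever at (138,365) is still on the loosen side, and the robot is clear of everything.

```bash
python3 -c "
from bench import *
sleep(.3);print(close_job(),current_clock())"
```

```text
the job is handed in; nothing more can be done
the job is handed in; nothing more can be done
```

I handed the job in: the lever is fully over to loosen, the nut is unscrewed by about 1.1 rad (estimated) with its pointer against the red pin (about 16 N at the grip), and the arm is clear; I couldn't measure the force left between pointer and pin after letting go, and no verdict came back.

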